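# Sort cutters, bolts and a bar stub into the bench trays

## Task

Sort the loose parts on the bench into the trays: the two milling cutters go flat into the blue tray, one in each bay, the two hex bolts go into the yellow tray, one in each bay, still standing on their heads, and the plain bar stub stands upright in the green tray. Leave the cream lidded tin where it is.

Things in the scene. Friction and masses are not known exactly. Their poses are not given: they have to be found in the camera images.
- dark_cutter: milling cutter, dark grey steel disc with a small central hollow, 48 mm diameter, 20 mm thick, about 0.2 kg, lying flat on the bench. Origin: centre of the underside, on its axis, z up.
- bright_cutter: milling cutter, bright pale-steel disc with a small central hollow, 52 mm diameter, 16 mm thick, about 0.22 kg, lying flat on the bench. Origin: centre of the underside, on its axis, z up.
- long_bolt: dark steel hex bolt standing on its head, thread up, 52 mm tall; head 19 x 22 mm and 8 mm high, round shank 12 mm diameter from there to the top, about 0.06 kg. Origin: centre of the underside, on its axis, z up.
- short_bolt: dark steel hex bolt standing on its head, thread up, a little smaller: 46 mm tall; head 16 x 18 mm and 7 mm high, round shank 10 mm diameter from there to the top, about 0.04 kg. Origin: centre of the underside, on its axis, z up.
- bar_stub: plain pale round steel bar stub standing upright, 22 mm diameter, 45 mm tall, about 0.13 kg. Origin: centre of the underside, on its axis, z up.
- blue_tray: blue sheet-steel tray fixed to the bench, 104 (x) x 172 (y) mm outside, with two equal bays side by side along its own y. Each bay is 96 (x) x 80 (y) mm inside, its centre 42 mm from the tray's centre along its y (one at +y, one at -y). Floor 3 mm thick with a black liner; outer walls and the divider 4 mm thick, their tops 10 mm above the bench. Origin: centre of the underside, z up. It is turned a few degrees at most about z and its place changes.
- yellow_tray: yellow sheet-steel tray fixed to the bench, 104 (x) x 172 (y) mm outside, with two equal bays side by side along its own y. Each bay is 96 (x) x 80 (y) mm inside, its centre 42 mm from the tray's centre along its y (one at +y, one at -y). Floor 3 mm thick with a black liner; outer walls and the divider 4 mm thick, their tops 10 mm above the bench. Origin: centre of the underside, z up. It is turned a few degrees at most about z and its place changes.
- green_tray: green sheet-steel tray fixed to the bench, 104 (x) x 88 (y) mm outside, a single bay 96 (x) x 80 (y) mm inside. Floor 3 mm thick with a black liner; walls 4 mm thick, their tops 10 mm above the bench. Origin: centre of the underside, z up. It is turned a few degrees at most about z and its place changes.
- cream_tin: bystander: cream-coloured round lidded tin, 52 mm diameter, 34 mm tall, loose; it stays where it stands. Origin: centre of the underside, on its axis, z up. (Room to mind: a lathe stands at the left end of the bench, from 0.39 m left of the robot's centre line outward, its handwheel and levers up to about 0.37 m above the bench.)
Not all that is in view belongs to the job. Leave any purple look-alike of the bar_stub alone.

How it is judged:
By the outcome, as a careful person would: the job done as asked, in the order asked, and still so for the second after the job is handed in, with the robot touching nothing.
It also fails if it takes over 106 s, if anything falls off the work surface, if the arm or the gripper's body presses on something with over 40 N, if the wrist force passes 120 N, or if a joint passes its speed limit or range.

## Robot

A 6-joint arm with a two-finger parallel gripper is mounted at the origin on a cart in front of the work surface, level with it; the furniture and walls round the work are solid. World frame = base frame: x ahead of the robot, y to its left, z up, the work surface at z = 0. Lengths are in mm, angles in rad, forces in N, time in s.
With the tool pointing down it reaches from about 275 to 750 mm from the base axis. Payload 10.2 kg.
Tool frame: the origin (TCP) lies between the finger pads; the fingertips stand 11 mm ahead of it and the grasp point (between the pads) lies 8 mm behind it (ctrl.tip_extent is the distance from the TCP to the fingertips, in mm); z points along the fingers, y is the direction in which the jaws open and shut (so a half turn about z gives the same grasp; the last joint's range is limited). The gripper opens to 85 mm and grips with 20 to 120 N. Pads are 22 mm wide; open, the fingers measure 114 mm over their backs; the gripper's body (76 mm by 85 mm) begins 54 mm behind the grasp point. The pads swing forward as they close: fully open they stand 13 mm farther back than shut.
Start: joints at [-1.4, 0.313, 1.498, -0, 1.331, -0.223], TCP at [201.431, -484.827, 242.294] pointing down, gripper open.
Joint ranges: [-2.94, 2.94], [-0.97, 2.17], [0.19, 2.56], [-1.23, 4.37], [0.02, 3.11], [-2.88, 2.88]. Speed limits (rad/s): [2.39, 2.39, 3.01, 3.14, 3.14, 3.14].

## Interface

Orientations are given as a unit quaternion [w, x, y, z].
In Python, from rig import ctrl gives the robot as it stands.
- The arm moves only by the tool apply_moves, never from a script. Its argument "commands" is a list of rows, each a list of 5 numbers: the finger opening in cm, from 0 to 8.54, then the shift along the tool's x, y, z in cm, then the turn about the tool's z in rad. In form: [[jaw, dx, dy, dz, roll], ...]. A call has 1 to 12 rows; each row shifts and turns the commanded pose from where the row before left it, along the tool's axes as they then stand; what a row does not reach is not made up. A row lasts 1/12 s, in which the tool goes at most 41.7 mm and 7.16 degrees, less where a joint would pass 70% of its speed; a pose out of reach is approached as far as the arm can. A call with a gripper value outside its range is refused whole. The fingers move at their own pace and stop on an object; "squeeze" is the grip in N (left out, the last holds). Time passes only in rows, so rows that do not move let the fingers close. It gives the time, the measured TCP pose, the force and the opening at its end, in the units of the state.
- ctrl.sense(): the state, without advancing time (a new reading comes with each control period).
- ctrl.capture(name): name is "scene" or "top"; returns the picture (400x640x3 uint8, red, green, blue); there is no depth.
- ctrl.camera_info(name): a dict with "fov_y" (degrees; the focal length in pixels is half the picture's height over the tangent of half this angle, whatever the lens; pixels are square), "cx", "cy" (the principal point, pixels), "camera_from_world" (4x4, takes a point from world to camera coordinates). Camera axes: x right, y down, z forward; pixel columns grow to the right and rows downward; lengths in mm; the calibration is good to about 2 mm. A picture is of the moment at which its call begins. camera_info takes no time and is no camera call.
- ctrl.finish_job(): hands the job in, once; it reports no verdict.
The state is a dict: "time_s": time; "joints": joint angles; "dq": joint speeds; "tau": joint torques, N m; "eef_pos": TCP position; "ee_rot": TCP orientation; "force": force on the tool from outside, world axes, zero at the start; "wrist_torque": the same for the moment, N m; "grip_width": opening from 0.0 (shut) to 1.0 (fully open).
Only numpy, scipy, OpenCV 4.12 (cv2) and the standard library are available. Lean on these libraries where they do the work, as an engineer would, in place of code of your own. Each camera call takes 0.05 s, during which the arm holds its last target.

## Working session

There is one attempt and no reset: what is moved stays moved. The work goes in short steps, Python scripts to look and compute and a tool call to move; the robot and the scene stay as the last step left them, time stands still between calls to the robot, and variables do not carry over. Pictures are saved under pics/ and viewed, and the job is handed in when it is done.

Besides the shell and the picture viewer there is one more tool, called after ">>>" as name([rows], argument=value, ...), one row to a line, values as JSON. apply_moves: Moves the arm, as the interface text tells. Its arguments: {"type":"object","properties":{"commands":{"type":"array"},"squeeze":{"type":"number"}},"required":["commands"]}

```bash
ls; mkdir -p pics; python3 - <<'E'
from rig import ctrl
import cv2
print(ctrl.sense())
for n in("scene","top"):
    im=ctrl.capture(n); cv2.imwrite(f"pics/{n}0.png",im[:,:,::-1]); print(n,ctrl.camera_info(n))
E
```

```text
pics
{'time_s': 0.0, 'joints': array([-1.40039737e+00,  3.13467924e-01,  1.49843434e+00,  1.06572476e-05,
        1.33097917e+00, -2.23384170e-01]), 'dq': array([ 0.00059578, -0.00055424, -0.00122338,  0.00136483, -0.00035523,
       -0.00032238]), 'tau': array([-1.16357089e-03, -4.12272406e+01, -2.59745854e+01, -2.31322274e-04,
        4.14251379e-03,  1.79698492e-05]), 'eef_pos': array([ 201.39230611, -484.58079961,  241.72692079]), 'ee_rot': array([-6.44028012e-04,  9.80679438e-01,  1.95620616e-01,  2.22431001e-05]), 'force': array([0.15915305, 0.51400124, 0.13773228]), 'wrist_torque': array([ 0.00586046, -0.04067082,  0.02555133]), 'grip_width': 0.9945102639276919}
scene {'fov_y': 51.049946982674705, 'cx': 318.98214691374153, 'cy': 196.2141428022727, 'camera_from_world': array([[-6.12743661e-01, -7.89986130e-01, -2.16129934e-02,
         4.14273516e+02],
       [-4.13936519e-01,  3.44121796e-01, -8.42755449e-01,
         2.48766252e+02],
       [ 6.73202618e-01, -5.07446652e-01, -5.37862558e-01,
         5.18191807e+02],
       [ 0.00000000e+00,  0.00000000e+00,  0.00000000e+00,
         1.00000000e+00]])}
top {'fov_y': 43.84510150093078, 'cx': 319.32478270291756, 'cy': 199.29048361684428, 'camera_from_world': array([[-7.61949386e-03, -9.99739665e-01, -2.15068667e-02,
         7.14212558e+01],
       [-9.85449682e-01,  1.11591126e-02, -1.69600704e-01,
         6.02503445e+02],
       [ 1.69796549e-01,  1.99016635e-02, -9.85278162e-01,
         1.00178899e+03],
       [ 0.00000000e+00,  0.00000000e+00,  0.00000000e+00,
         1.00000000e+00]])}
```

View pics/scene0.png

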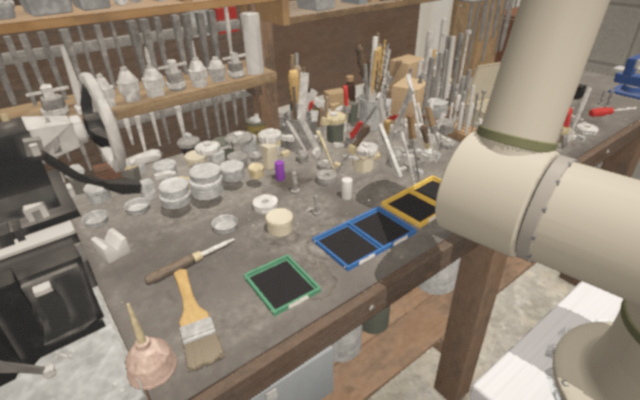

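View pics/top0.png

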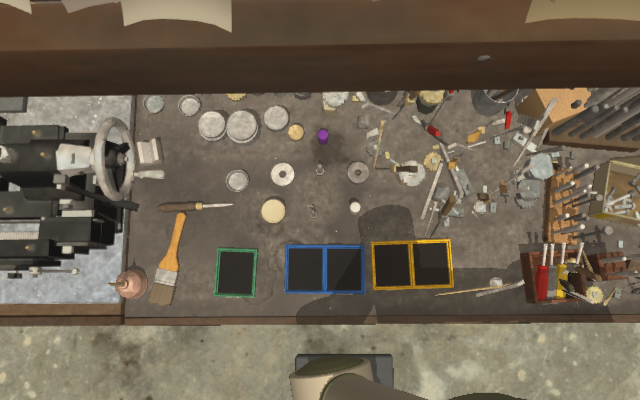

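```bash
python3 - <<'E'
import cv2
im=cv2.imread("pics/top0.png")
cv2.imwrite("pics/c1.png",cv2.resize(im[120:230,255:385],None,fx=6,fy=5.4,interpolation=cv2.INTER_CUBIC)) if 0 else cv2.imwrite("pics/c1.png",cv2.resize(im[125:225,255:385],None,fx=6,fy=6,interpolation=cv2.INTER_CUBIC))
cv2.imwrite("pics/c2.png",cv2.resize(im[230:310,205:465],None,fx=3,fy=3,interpolation=cv2.INTER_CUBIC))
s=cv2.imread("pics/scene0.png")
cv2.imwrite("pics/c3.png",cv2.resize(s[150:250,245:375],None,fx=6,fy=6,interpolation=cv2.INTER_CUBIC))
E
```

```text
(no output)
```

View pics/c1.png

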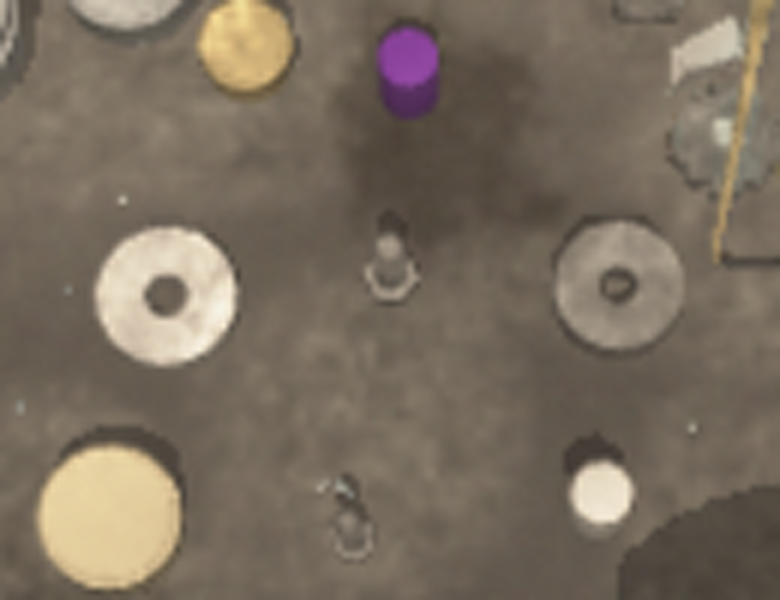

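View pics/c2.png

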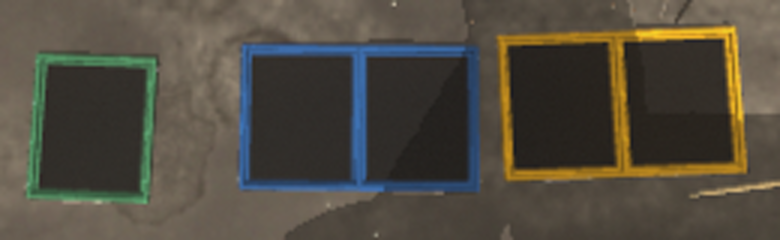

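View pics/c3.png

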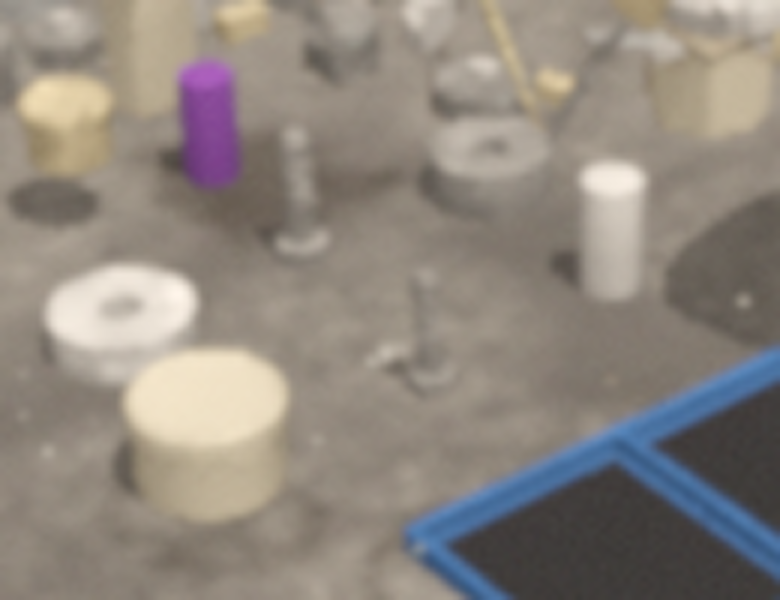

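```bash
cat > h.py <<'E'
import numpy as np
from rig import ctrl
def ray(n,u,v,z):
    c=ctrl.camera_info(n); f=200/np.tan(np.radians(c["fov_y"]/2)); T=np.array(c["camera_from_world"])
    R,t=T[:3,:3],T[:3,3]; o=-R.T@t; d=R.T@np.array([(u-c["cx"])/f,(v-c["cy"])/f,1]); return o+d*(z-o[2])/d[2]
def proj(n,p):
    c=ctrl.camera_info(n); f=200/np.tan(np.radians(c["fov_y"]/2)); T=np.array(c["camera_from_world"])
    q=T[:3,:3]@np.array(p,float)+T[:3,3]; return f*q[:2]/q[2]+[c["cx"],c["cy"]]
E
python3 - <<'E'
from h import *
np.set_printoptions(precision=1,suppress=True)
def c1(x,y): return (x+.5)/6-.5+255,(y+.5)/6-.5+125
def c2(x,y): return (x+.5)/3-.5+205,(y+.5)/3-.5+230
def c3(x,y): return (x+.5)/6-.5+245,(y+.5)/6-.5+150
for n,x,y,z in [("bright",167,295,16),("dark",619,284,20),("longhead",391,279,8),("longtop",387,243,52),("shorthead",353,535,7),("shorttop",343,488,46),("stub",601,492,45),("tin",110,515,34),("purple",410,55,45)]:
    print(n,ray("top",*c1(x,y),z))
print('scene')
for n,x,y,z in [("bright",122,306,16),("dark",491,147,20),("longhead",303,238,8),("longtop",295,132,52),("shorthead",433,373,7),("shorttop",424,275,46),("stub",613,178,45),("tin",206,392,34)]:
    print(n,ray("scene",*c3(x,y),z))
for n,P in dict(blue=[(242,45),(480,46),(479,190),(241,189)],yellow=[(499,36),(737,26),(747,170),(506,180)],green=[(37,54),(158,57),(150,202),(27,198)]).items():
    Q=np.array([ray("top",*c2(*p),10)[:2] for p in P]); e=(Q[0]+Q[3]-Q[1]-Q[2])/2; e2=(Q[0]+Q[1]-Q[2]-Q[3])/2
    print(n,Q.mean(0),"ly",np.hypot(*e),"lx",np.hypot(*e2),"ang",np.degrees(np.arctan2(-e[0],e[1])),np.degrees(np.arctan2(e2[1],e2[0])))
    u=e/np.hypot(*e); print("  bays +y",Q.mean(0)+42*u,"-y",Q.mean(0)-42*u)
E
```

```text
bright [667.8 147.9  16. ]
dark [669.  -18.8  20. ]
longhead [674.7  65.2   8. ]
longtop [677.7  65.7  52. ]
shorthead [578.8  79.9   7. ]
shorttop [590.1  82.1  46. ]
stub [587.8  -9.4  45. ]
tin [583.1 166.3  34. ]
purple [749.6  56.9  45. ]
scene
bright [669.9 149.   16. ]
dark [669.4 -17.1  20. ]
longhead [677.5  66.4   8. ]
longtop [679.6  65.6  52. ]
shorthead [577.7  82.    7. ]
shorttop [580.   82.8  46. ]
stub [589.4  -9.1  45. ]
tin [584.3 168.1  34. ]
blue [458.7  56. ] ly 170.9634282575807 lx 102.49600089527996 ang -0.7149231135104187 -0.9432389761394826
  bays +y [459.2  98. ] -y [458.1  14. ]
yellow [ 467.4 -131.7] ly 171.39453893576902 lx 102.48623977128587 ang 1.8914309806205747 1.150511306995204
  bays +y [466.  -89.8] -y [ 468.8 -173.7]
green [452.9 248.6] ly 88.3096555393917 lx 103.06344197097842 ang -2.0829506844154233 -2.41430890512732
  bays +y [454.5 290.6] -y [451.4 206.6]
```

```bash
cat >> h.py <<'E'
from scipy.spatial.transform import Rotation as Ro
def go(x,y,z,yaw=90.):
    s=ctrl.sense(); q=s["ee_rot"]; R=Ro.from_quat([q[1],q[2],q[3],q[0]]).as_matrix()
    d=np.array([x,y,z])-s["eef_pos"]; cur=np.degrees(np.arctan2(R[1,0],R[0,0]))
    print("t %.2f pos"%s["time_s"],s["eef_pos"].round(1),"yaw %.2f"%cur,"tiltz",R[:,2].round(3),"F",s["force"].round(1),"w",round(s["grip_width"],3),"tip",ctrl.tip_extent)
    print("tool d cm",(R.T@d/10).round(2),"roll %.3f"%(-np.radians(yaw-cur)))
E
python3 -c "
from h import *
go(669,-18,120)"
```

```text
t 0.10 pos [ 201.4 -484.6  241.8] yaw 22.56 tiltz [-0.     0.001 -1.   ] F [-0.4 -0.4  0.6] w 1.001 tip 11.0
tool d cm [ 61.08 -25.13  12.22] roll -1.177
```

>>> apply_moves([
  [6,0,0,0,-0.098],
  [6,0,0,0,-0.098],
  [6,0,0,0,-0.098],
  [6,0,0,0,-0.098],
  [6,0,0,0,-0.098],
  [6,0,0,0,-0.098],
  [6,0,0,0,-0.098],
  [6,0,0,0,-0.098],
  [6,0,0,0,-0.098],
  [6,0,0,0,-0.098],
  [6,0,0,0,-0.098],
  [6,0,0,0,-0.098],
], squeeze=40)

```text
time_s: 1.1
eef_pos: [201.4, -484.7, 241.9]
ee_rot: [-0.0, 0.706, 0.708, 0.0]
force: [0.3, 0.3, -0.4]
grip_width: 0.701
```

```bash
python3 -c "
from h import *
go(669,-18,120)"
```

```text
t 1.10 pos [ 201.4 -484.7  241.9] yaw 90.22 tiltz [-0.     0.001 -1.   ] F [ 0.3  0.3 -0.4] w 0.701 tip 11.0
tool d cm [46.48 46.94 12.22] roll 0.004
```

>>> apply_moves([
  [6,2.6,2.6,0.6,0],
  [6,2.6,2.6,0.6,0],
  [6,2.6,2.6,0.6,0],
  [6,2.6,2.6,0.6,0],
  [6,2.6,2.6,0.6,0],
  [6,2.6,2.6,0.6,0],
  [6,2.6,2.6,0.6,0],
  [6,2.6,2.6,0.6,0],
  [6,2.6,2.6,0.6,0],
  [6,2.6,2.6,0.6,0],
  [6,2.6,2.6,0.6,0],
  [6,2.6,2.6,0.6,0],
])

```text
time_s: 2.1
eef_pos: [514.7, -171.4, 169.8]
ee_rot: [-0.0, 0.707, 0.707, -0.0]
force: [0.1, 0.0, 0.2]
grip_width: 0.703
```

>>> apply_moves([
  [6,2.6,2.6,0.6,0],
  [6,2.6,2.6,0.6,0],
  [6,2.6,2.6,0.6,0],
  [6,2.6,2.6,0.6,0],
  [6,2.6,2.6,0.6,0],
  [6,2.2,2.6,0.6,0],
  [6,0,0,0,0],
  [6,0,0,0,0],
])

```text
time_s: 2.77
eef_pos: [669.9, -20.0, 132.7]
ee_rot: [-0.001, 0.707, 0.708, -0.001]
force: [-0.7, -1.0, 0.2]
grip_width: 0.706
```

```bash
python3 -c "
from h import *
import cv2
go(669,-18,50)
im=ctrl.capture('scene');cv2.imwrite('pics/s1.png',im[:,:,::-1])
im=ctrl.capture('top');cv2.imwrite('pics/t1.png',cv2.resize(im[110:230,255:415,::-1],None,fx=5,fy=5))"
```

```text
t 2.77 pos [669.9 -20.  132.7] yaw 90.07 tiltz [-0.002  0.    -1.   ] F [-0.7 -1.   0.2] w 0.706 tip 11.0
tool d cm [ 0.2  -0.08  8.27] roll 0.001
```

View pics/s1.png

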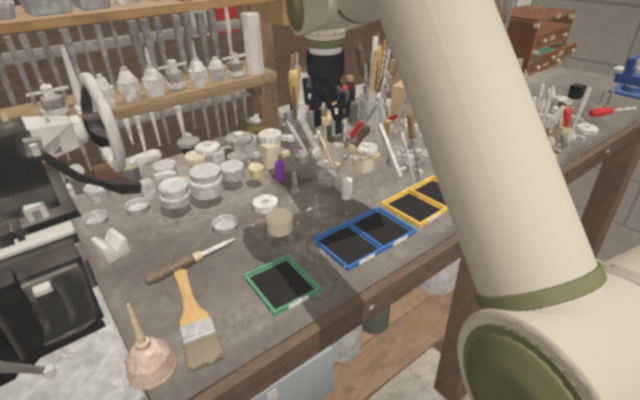

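View pics/t1.png

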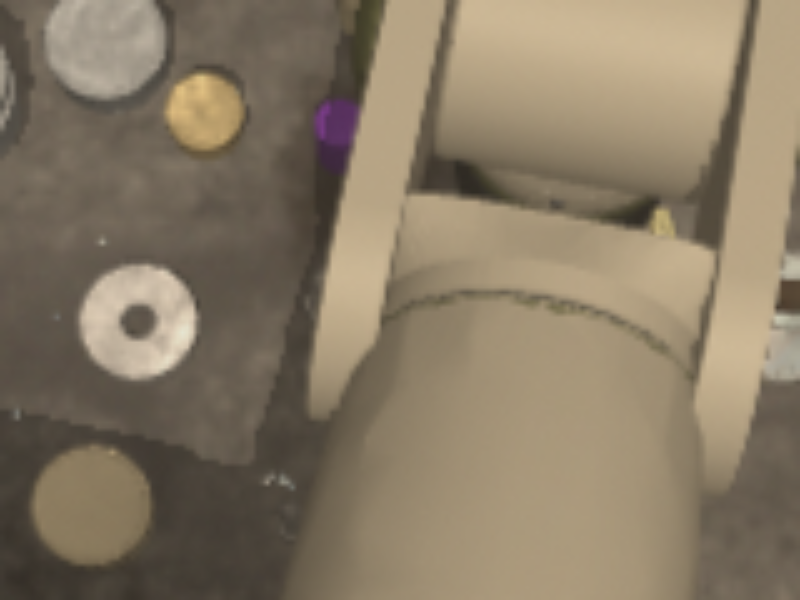

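>>> apply_moves([
  [6,0.2,-0.1,1.5,0],
  [6,0,0,2,0],
  [6,0,0,2,0],
  [6,0,0,2,0],
  [6,0,0,1.5,0],
  [6,0,0,1,0],
  [6,0,0,1,0],
  [6,0,0,0.5,0],
  [6,0,0,0.4,0],
  [6,0,0,0,0],
])

```text
time_s: 3.7
eef_pos: [668.8, -19.5, 15.1]
ee_rot: [-0.0, 0.708, 0.707, -0.0]
force: [-0.1, -0.7, -0.3]
grip_width: 0.703
```

```bash
python3 -c "
from h import *
import cv2
go(669,-18,14)
im=ctrl.capture('scene');cv2.imwrite('pics/s2.png',cv2.resize(im[100:220,260:420,::-1],None,fx=5,fy=5))"
```

```text
t 3.70 pos [668.8 -19.5  15.1] yaw 89.93 tiltz [-0.  0. -1.] F [-0.1 -0.7 -0.3] w 0.703 tip 11.0
tool d cm [0.15 0.02 0.11] roll -0.001
```

View pics/s2.png

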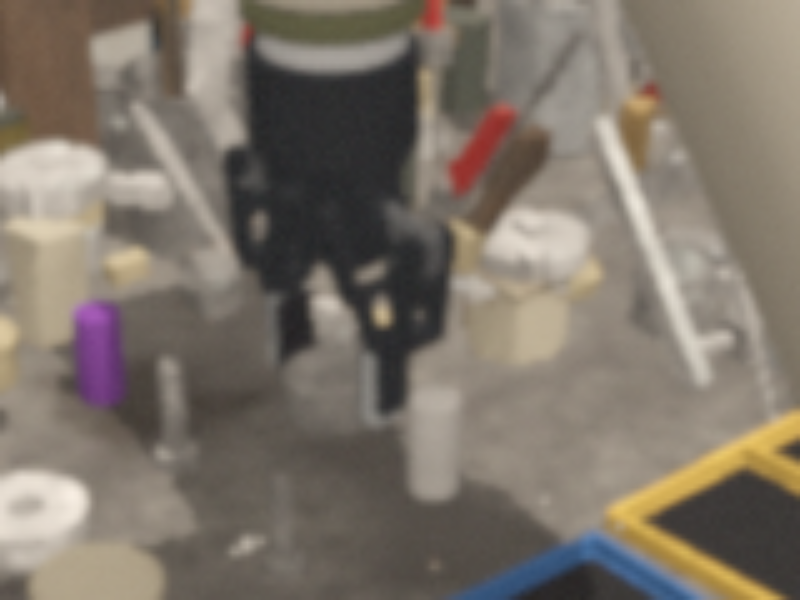

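>>> apply_moves([
  [6,0.1,0,0.2,0],
  [4.4,0,0,0,0],
  [4.4,0,0,0,0],
  [4.4,0,0,0,0],
  [4.4,0,0,0,0],
  [4.4,0,0,0,0],
  [4.4,0,0,0,0],
  [4.4,0,0,0,0],
], squeeze=50)

```text
time_s: 4.42
eef_pos: [669.3, -18.2, 14.0]
ee_rot: [0.0, 0.707, 0.707, 0.0]
force: [-0.2, 1.4, 5.8]
grip_width: 0.543
```

>>> apply_moves([
  [4.0,0,0,0,0],
  [4.0,0,0,-0.5,0],
  [4.0,0,0,-1,0],
  [4.0,0,0,-1.5,0],
  [4.0,0,0,-2,0],
  [4.0,0,0,-2,0],
  [4.0,0,0,-2,0],
  [4.0,0,0,-1,0],
  [4.0,0,0,0,0],
])

```text
time_s: 5.17
eef_pos: [669.8, -18.5, 116.1]
ee_rot: [0.002, 0.707, 0.707, 0.001]
force: [-0.2, -0.7, -1.7]
grip_width: 0.536
```

```bash
python3 -c "
from h import *
import cv2
go(458,14,120)
im=ctrl.capture('scene');cv2.imwrite('pics/s3.png',cv2.resize(im[80:200,260:420,::-1],None,fx=5,fy=5))"
```

```text
t 5.17 pos [669.8 -18.5 116.1] yaw 89.94 tiltz [ 0.004 -0.001 -1.   ] F [-0.2 -0.7 -1.7] w 0.536 tip 11.0
tool d cm [  3.23 -21.18  -0.49] roll -0.001
```

View pics/s3.png

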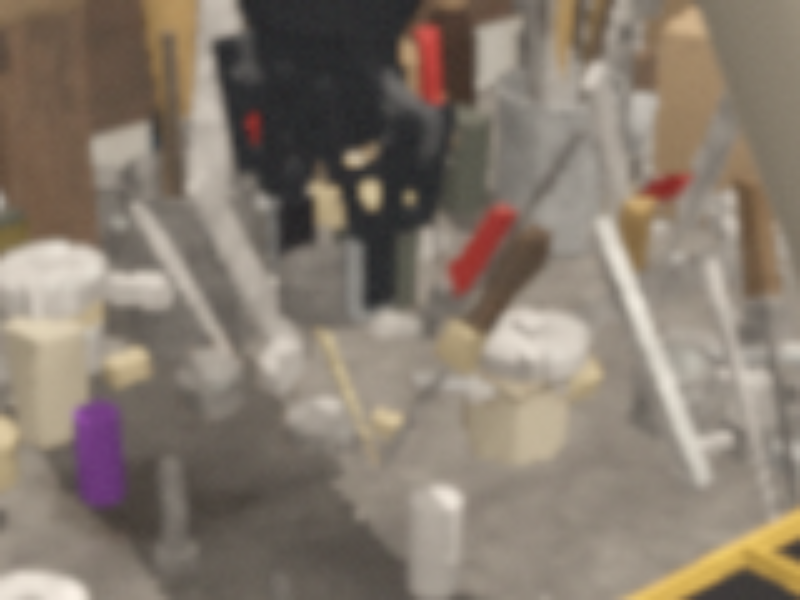

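```bash
python3 -c "
from h import *
import cv2
im=cv2.imread('pics/s3.png')
ims=ctrl.capture('scene')[95:155,300:360,::-1]
ims=cv2.convertScaleAbs(ims,alpha=1.5,beta=20)
cv2.imwrite('pics/s4.png',cv2.resize(ims,None,fx=10,fy=10,interpolation=cv2.INTER_CUBIC))"
```

```text
(no output)
```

View pics/s4.png

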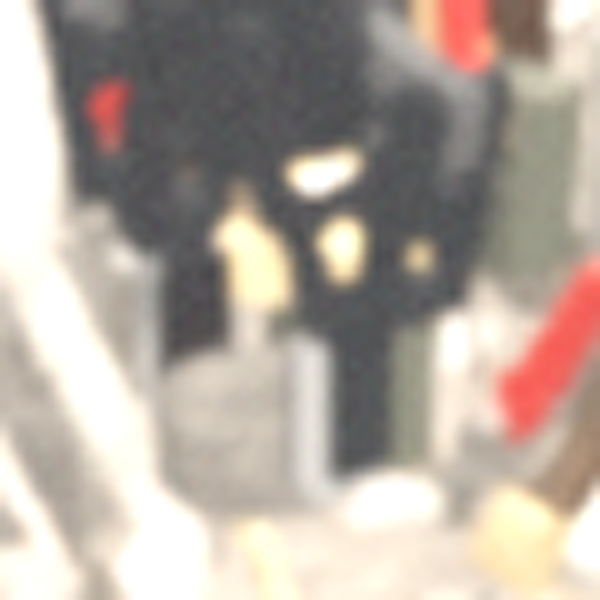

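>>> apply_moves([
  [4.0,0.3,-1.5,0,0],
  [4.0,0.4,-2.5,0,0],
  [4.0,0.4,-2.7,0,0],
  [4.0,0.4,-2.7,0,0],
  [4.0,0.4,-2.7,0,0],
  [4.0,0.4,-2.7,0,0],
  [4.0,0.4,-2.7,0,0],
  [4.0,0.4,-2.2,0,0],
  [4.0,0.1,-1.5,0,0],
  [4.0,0,0,0,0],
  [4.0,0,0,0,0],
])

```text
time_s: 6.18
eef_pos: [456.5, 14.0, 112.7]
ee_rot: [-0.001, 0.707, 0.707, -0.0]
force: [-0.0, -0.2, -2.3]
grip_width: 0.538
```

```bash
python3 -c "
from h import *
import cv2
go(458,14,17)
ims=ctrl.capture('scene')[150:270,290:450,::-1]
cv2.imwrite('pics/s5.png',cv2.resize(ims,None,fx=5,fy=5,interpolation=cv2.INTER_CUBIC))"
```

```text
t 6.18 pos [456.5  14.  112.7] yaw 89.94 tiltz [-0.001  0.    -1.   ] F [-0.  -0.2 -2.3] w 0.538 tip 11.0
tool d cm [-0.    0.16  9.57] roll -0.001
```

View pics/s5.png

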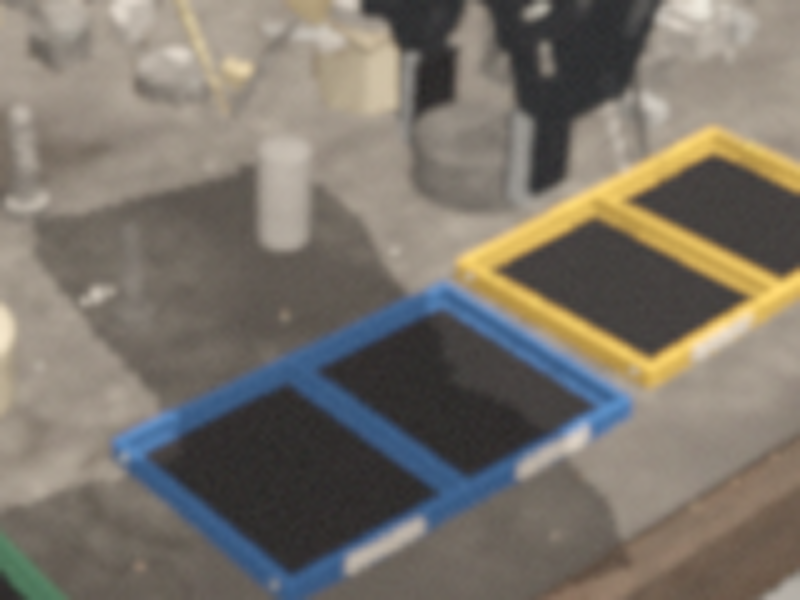

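Picture: the dark cutter is held level between the pads (crop 415–520, 100–205), above and behind the blue tray. Lowering into the −y bay.

>>> apply_moves([
  [4.0,0,0.1,1.5,0],
  [4.0,0,0,2,0],
  [4.0,0,0,2,0],
  [4.0,0,0,1.5,0],
  [4.0,0,0,1,0],
  [4.0,0,0,0.5,0],
  [4.0,0,0,0.3,0],
  [4.0,0,0,0,0],
  [4.0,0,0,0,0],
])

```text
time_s: 6.98
eef_pos: [458.4, 13.8, 25.8]
ee_rot: [0.0, 0.707, 0.707, 0.0]
force: [0.3, -0.7, -1.2]
grip_width: 0.539
```

```bash
python3 -c "
from h import *
go(458,14,17)"
```

```text
t 6.98 pos [458.4  13.8  25.8] yaw 89.94 tiltz [ 0.001 -0.    -1.   ] F [ 0.3 -0.7 -1.2] w 0.539 tip 11.0
tool d cm [ 0.02 -0.04  0.88] roll -0.001
```

>>> apply_moves([
  [4.0,0,0,0.4,0],
  [4.0,0,0,0.2,0],
  [4.0,0,0,0.1,0],
  [4.0,0,0,0.1,0],
  [4.0,0,0,0,0],
  [4.0,0,0,0,0],
])

```text
time_s: 7.48
eef_pos: [458.0, 13.9, 17.3]
ee_rot: [0.0, 0.707, 0.707, 0.0]
force: [0.2, -0.2, -1.9]
grip_width: 0.543
```

>>> apply_moves([
  [4.0,0,0,0.1,0],
  [4.0,0,0,0,0],
])

```text
time_s: 7.65
eef_pos: [458.1, 13.9, 17.0]
ee_rot: [0.0, 0.707, 0.707, 0.0]
force: [-3.0, 1.5, 9.1]
grip_width: 0.544
```

>>> apply_moves([
  [4.0,0,0,0.1,0],
  [4.0,0,0,0,0],
])

```text
time_s: 7.82
eef_pos: [458.1, 13.9, 16.9]
ee_rot: [0.0, 0.707, 0.707, 0.0]
force: [-8.1, 1.5, 23.4]
grip_width: 0.54
```

>>> apply_moves([
  [4.0,0,0,-0.1,0],
  [5.7,0,0,0,0],
  [5.7,0,0,0,0],
  [5.7,0,0,0,0],
  [5.7,0,0,0,0],
  [5.7,0,0,-0.5,0],
  [5.7,0,0,-1,0],
  [5.7,0,0,-2,0],
  [5.7,0,0,-2,0],
  [5.7,0,0,-2,0],
  [5.7,0,0,-2,0],
  [5.7,0,0,0,0],
])

```text
time_s: 8.82
eef_pos: [459.6, 13.6, 115.3]
ee_rot: [0.003, 0.707, 0.707, 0.002]
force: [0.7, 0.4, 0.8]
grip_width: 0.665
```

```bash
python3 -c "
from h import *
import cv2
go(669,148.5,115)
ims=ctrl.capture('scene')[150:270,290:450,::-1]
cv2.imwrite('pics/s6.png',cv2.resize(ims,None,fx=5,fy=5,interpolation=cv2.INTER_CUBIC))"
```

```text
t 8.82 pos [459.6  13.6 115.3] yaw 89.95 tiltz [ 0.007 -0.002 -1.   ] F [0.7 0.4 0.8] w 0.665 tip 11.0
tool d cm [13.51 20.92  0.15] roll -0.001
```

View pics/s6.png

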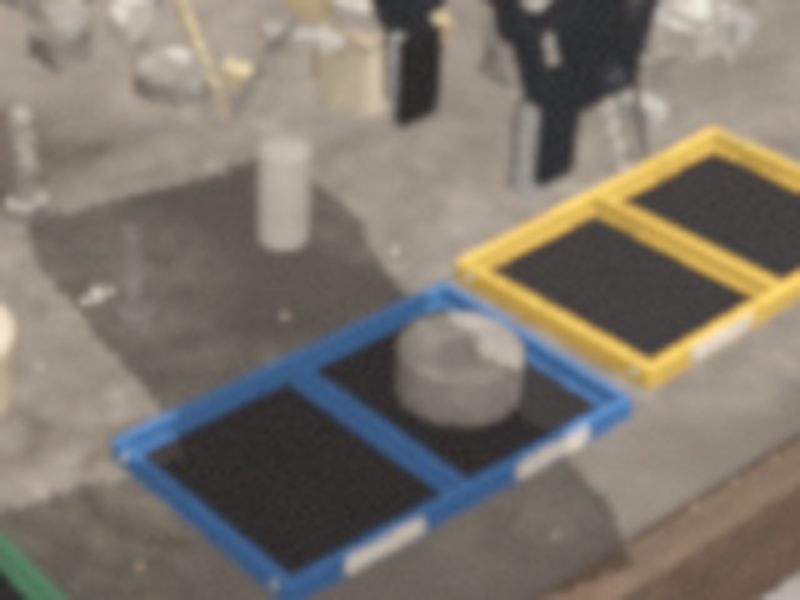

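Dark cutter lies flat in the right bay (crop 460,365). Next: bright cutter.

>>> apply_moves([
  [6.4,0.8,1.2,0,0],
  [6.4,1.7,2.6,0,0],
  [6.4,1.7,2.6,0,0],
  [6.4,1.7,2.6,0,0],
  [6.4,1.7,2.6,0,0],
  [6.4,1.7,2.6,0,0],
  [6.4,1.7,2.6,0,0],
  [6.4,1.7,2.6,0,0],
  [6.4,0.8,1.5,0,0],
  [6.4,0,0,0,0],
  [6.4,0,0,0,0],
])

```text
time_s: 9.78
eef_pos: [666.6, 148.9, 109.8]
ee_rot: [-0.001, 0.707, 0.707, -0.001]
force: [0.1, 0.1, -1.2]
grip_width: 0.749
```

```bash
python3 -c "
from h import *
go(669,148.5,12)"
```

```text
t 9.78 pos [666.6 148.9 109.8] yaw 89.98 tiltz [-0.002 -0.    -1.   ] F [ 0.1  0.1 -1.2] w 0.749 tip 11.0
tool d cm [-0.04  0.26  9.78] roll -0.000
```

>>> apply_moves([
  [6.4,0,0.25,1.5,0],
  [6.4,0,0,2,0],
  [6.4,0,0,2,0],
  [6.4,0,0,2,0],
  [6.4,0,0,1,0],
  [6.4,0,0,0.7,0],
  [6.4,0,0,0.4,0],
  [6.4,0,0,0,0],
  [6.4,0,0,0,0],
])

```text
time_s: 10.53
eef_pos: [669.9, 148.6, 16.1]
ee_rot: [0.0, 0.707, 0.707, 0.0]
force: [0.4, 0.1, -0.1]
grip_width: 0.752
```

```bash
python3 -c "
from h import *
import cv2
go(669,148.5,12)
ims=ctrl.capture('scene')[130:250,210:370,::-1]
cv2.imwrite('pics/s7.png',cv2.resize(ims,None,fx=5,fy=5,interpolation=cv2.INTER_CUBIC))"
```

```text
t 10.53 pos [669.9 148.6  16.1] yaw 89.94 tiltz [ 0.001  0.    -1.   ] F [ 0.4  0.1 -0.1] w 0.752 tip 11.0
tool d cm [-0.01 -0.1   0.41] roll -0.001
```

View pics/s7.png

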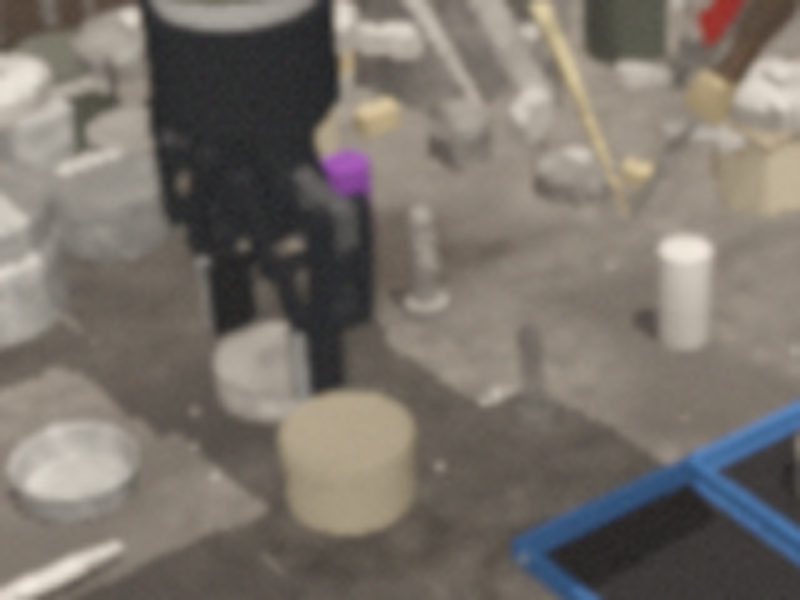

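>>> apply_moves([
  [6.4,0,-0.1,0.3,0],
  [6.4,0,0,0,0],
  [4.5,0,0,0,0],
  [4.5,0,0,0,0],
  [4.5,0,0,0,0],
  [4.5,0,0,0,0],
  [4.5,0,0,0,0],
  [4.5,0,0,0,0],
])

```text
time_s: 11.25
eef_pos: [668.7, 148.8, 13.0]
ee_rot: [0.0, 0.707, 0.707, 0.0]
force: [-3.3, 0.6, 5.0]
grip_width: 0.582
```

>>> apply_moves([
  [4.5,0,0,-0.5,0],
  [4.5,0,0,-1,0],
  [4.5,0,0,-1.5,0],
  [4.5,0,0,-2,0],
  [4.5,0,0,-2,0],
  [4.5,0,0,-2,0],
  [4.5,0,0,-1,0],
  [4.5,0,0,0,0],
])

```text
time_s: 11.92
eef_pos: [669.6, 148.8, 115.2]
ee_rot: [0.002, 0.707, 0.707, 0.002]
force: [0.4, 0.7, -1.9]
grip_width: 0.577
```

```bash
python3 -c "
from h import *
import cv2
go(459,98,110)
ims=ctrl.capture('scene')[90:210,210:370,::-1]
cv2.imwrite('pics/s8.png',cv2.resize(ims,None,fx=5,fy=5,interpolation=cv2.INTER_CUBIC))"
```

```text
t 11.92 pos [669.6 148.8 115.2] yaw 89.94 tiltz [ 0.005  0.    -1.   ] F [ 0.4  0.7 -1.9] w 0.577 tip 11.0
tool d cm [ -5.1  -21.06   0.42] roll -0.001
```

View pics/s8.png

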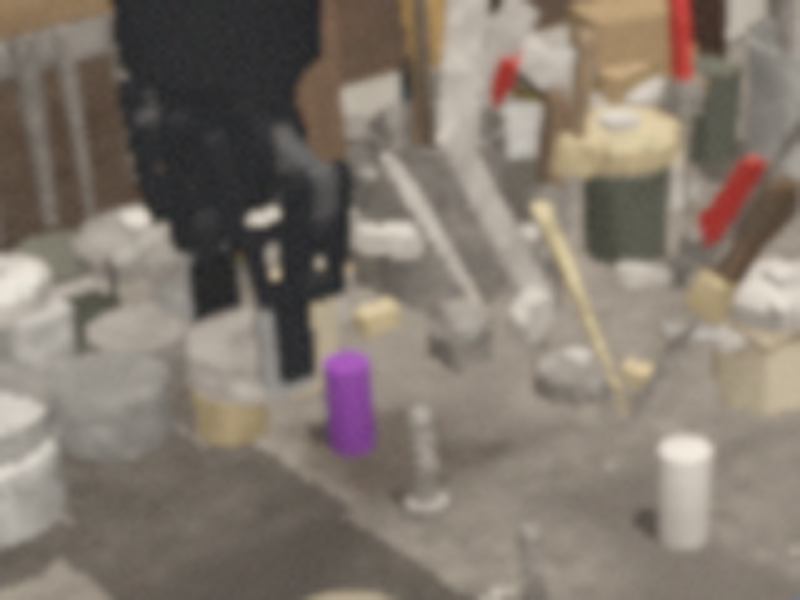

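>>> apply_moves([
  [4.5,-0.3,-1.5,0,0],
  [4.5,-0.6,-2.5,0,0],
  [4.5,-0.7,-2.7,0,0],
  [4.5,-0.7,-2.7,0,0],
  [4.5,-0.7,-2.7,0,0],
  [4.5,-0.7,-2.7,0,0],
  [4.5,-0.6,-2.7,0,0],
  [4.5,-0.5,-2.2,0,0],
  [4.5,-0.3,-1.4,0,0],
  [4.5,0,0,0,0],
  [4.5,0,0,0,0],
])

```text
time_s: 12.88
eef_pos: [457.2, 97.9, 111.7]
ee_rot: [-0.0, 0.708, 0.707, -0.0]
force: [0.3, -0.1, -2.5]
grip_width: 0.581
```

```bash
python3 -c "
from h import *
go(459,98,17)"
```

```text
t 12.88 pos [457.2  97.9 111.7] yaw 89.92 tiltz [-0.001  0.    -1.   ] F [ 0.3 -0.1 -2.5] w 0.581 tip 11.0
tool d cm [0.01 0.19 9.47] roll -0.001
```

>>> apply_moves([
  [4.5,0,0.2,1.5,0],
  [4.5,0,0,2,0],
  [4.5,0,0,2,0],
  [4.5,0,0,1.5,0],
  [4.5,0,0,1,0],
  [4.5,0,0,0.6,0],
  [4.5,0,0,0.3,0],
  [4.5,0,0,0.2,0],
  [4.5,0,0,0,0],
  [4.5,0,0,0,0],
])

```text
time_s: 13.72
eef_pos: [459.9, 97.9, 21.8]
ee_rot: [0.0, 0.707, 0.707, 0.0]
force: [-0.7, 0.5, -2.5]
grip_width: 0.576
```

>>> apply_moves([
  [4.5,0,0,0.3,0],
  [4.5,0,0,0.2,0],
  [4.5,0,0,0.05,0],
  [4.5,0,0,0,0],
])

```text
time_s: 14.05
eef_pos: [459.6, 97.9, 16.0]
ee_rot: [0.0, 0.707, 0.707, 0.0]
force: [-0.6, 0.3, -0.0]
grip_width: 0.576
```

>>> apply_moves([
  [4.5,0,0,0.1,0],
  [4.5,0,0,0,0],
])

```text
time_s: 14.22
eef_pos: [459.7, 97.9, 15.9]
ee_rot: [0.0, 0.707, 0.707, 0.0]
force: [-5.3, -0.2, 15.2]
grip_width: 0.58
```

>>> apply_moves([
  [4.5,0,0,-0.1,0],
  [6.0,0,0,0,0],
  [6.0,0,0,0,0],
  [6.0,0,0,0,0],
  [6.0,0,0,0,0],
  [6.0,0,0,-0.5,0],
  [6.0,0,0,-1,0],
  [6.0,0,0,-2,0],
  [6.0,0,0,-2,0],
  [6.0,0,0,-2,0],
  [6.0,0,0,-2,0],
  [6.0,0,0,0,0],
])

```text
time_s: 15.22
eef_pos: [461.3, 97.9, 115.0]
ee_rot: [0.003, 0.707, 0.707, 0.002]
force: [0.6, 0.2, -0.1]
grip_width: 0.702
```

```bash
python3 -c "
from h import *
import cv2
go(679,66,115)
ims=ctrl.capture('scene')[150:270,260:420,::-1]
cv2.imwrite('pics/s9.png',cv2.resize(ims,None,fx=5,fy=5,interpolation=cv2.INTER_CUBIC))"
```

```text
t 15.22 pos [461.3  97.9 115. ] yaw 89.96 tiltz [ 0.007 -0.    -1.   ] F [ 0.6  0.2 -0.1] w 0.702 tip 11.0
tool d cm [-3.18 21.77  0.15] roll -0.001
```

View pics/s9.png

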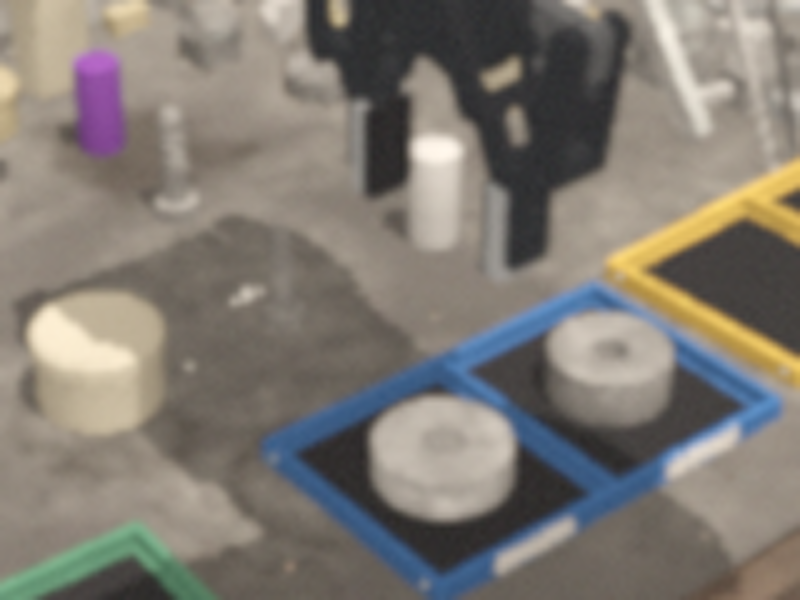

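Both cutters lie flat, one per bay (crop 443,455 and 610,365). Next: long bolt.

>>> apply_moves([
  [3.5,-0.2,1.2,0,0],
  [3.5,-0.4,2.7,0,0],
  [3.5,-0.4,2.7,0,0],
  [3.5,-0.4,2.7,0,0],
  [3.5,-0.4,2.7,0,0],
  [3.5,-0.4,2.7,0,0],
  [3.5,-0.4,2.7,0,0],
  [3.5,-0.4,2.6,0,0],
  [3.5,-0.2,1.6,0,0],
  [3.5,0,0,0,0],
  [3.5,0,0,0,0],
])

```text
time_s: 16.18
eef_pos: [675.0, 65.6, 109.4]
ee_rot: [-0.001, 0.708, 0.707, -0.001]
force: [0.7, -0.0, -0.1]
grip_width: 0.411
```

```bash
python3 -c "
from h import *
go(678,66,24)"
```

```text
t 16.18 pos [675.   65.6 109.4] yaw 89.93 tiltz [-0.002  0.    -1.   ] F [ 0.7 -0.  -0.1] w 0.411 tip 11.0
tool d cm [0.04 0.31 8.54] roll -0.001
```

>>> apply_moves([
  [3.5,0,0.3,1,0],
  [3.5,0,0,1.5,0],
  [3.5,0,0,1,0],
  [3.5,0,0,0,0],
  [3.5,0,0,0,0],
])

```text
time_s: 16.6
eef_pos: [677.9, 65.9, 75.3]
ee_rot: [-0.001, 0.707, 0.707, -0.0]
force: [0.2, -0.5, 0.2]
grip_width: 0.41
```

```bash
python3 -c "
from h import *
import cv2
go(678,66,24)
print(proj('scene',(678,66,52)))
ims=ctrl.capture('scene')[140:200,265:345,::-1]
cv2.imwrite('pics/s10.png',cv2.resize(ims,None,fx=9,fy=9,interpolation=cv2.INTER_CUBIC))"
```

```text
t 16.60 pos [677.9  65.9  75.3] yaw 89.95 tiltz [-0.001  0.    -1.   ] F [ 0.2 -0.5  0.2] w 0.41 tip 11.0
tool d cm [0.01 0.02 5.13] roll -0.001
[294.01699662 171.90749958]
```

View pics/s10.png

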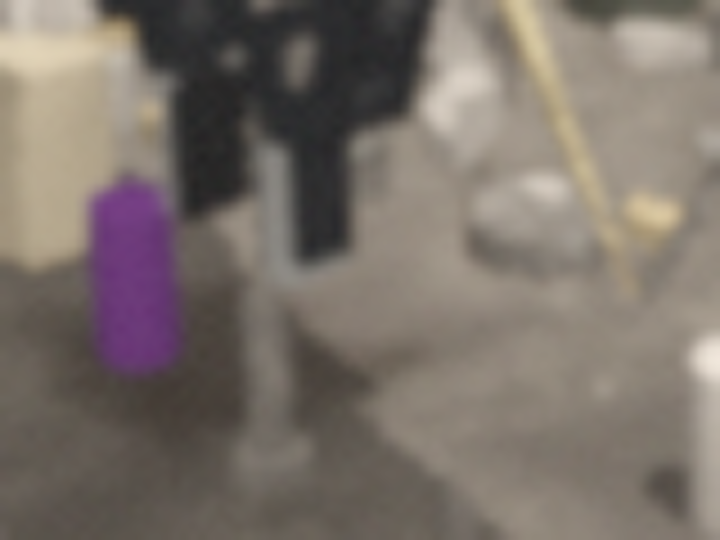

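>>> apply_moves([
  [3.5,0,0,1,0],
  [3.5,0,0,1.2,0],
  [3.5,0,0,1.2,0],
  [3.5,0,0,1,0],
  [3.5,0,0,0.5,0],
  [3.5,0,0,0,0],
  [3.5,0,0,0,0],
])

```text
time_s: 17.23
eef_pos: [678.5, 65.7, 26.6]
ee_rot: [-0.0, 0.707, 0.707, -0.0]
force: [0.4, 0.5, 0.4]
grip_width: 0.41
```

>>> apply_moves([
  [2.5,0,0,0,0],
  [2,0,0,0,0],
  [1.6,0,0,0,0],
  [1.2,0,0,0,0],
  [0.8,0,0,0,0],
  [0.8,0,0,0,0],
  [0.8,0,0,0,0],
  [0.8,0,0,0,0],
], squeeze=40)

```text
time_s: 17.9
eef_pos: [678.6, 65.7, 27.3]
ee_rot: [0.0, 0.707, 0.707, 0.0]
force: [-1.0, -0.7, 5.0]
grip_width: 0.125
```

```bash
python3 -c "
from h import *
import cv2
go(678,66,24)
ims=ctrl.capture('scene')[140:200,265:345,::-1]
cv2.imwrite('pics/s11.png',cv2.resize(ims,None,fx=9,fy=9,interpolation=cv2.INTER_CUBIC))"
```

```text
t 17.90 pos [678.6  65.7  27.3] yaw 89.94 tiltz [ 0. -0. -1.] F [-1.  -0.7  5. ] w 0.125 tip 11.0
tool d cm [ 0.03 -0.06  0.33] roll -0.001
```

View pics/s11.png

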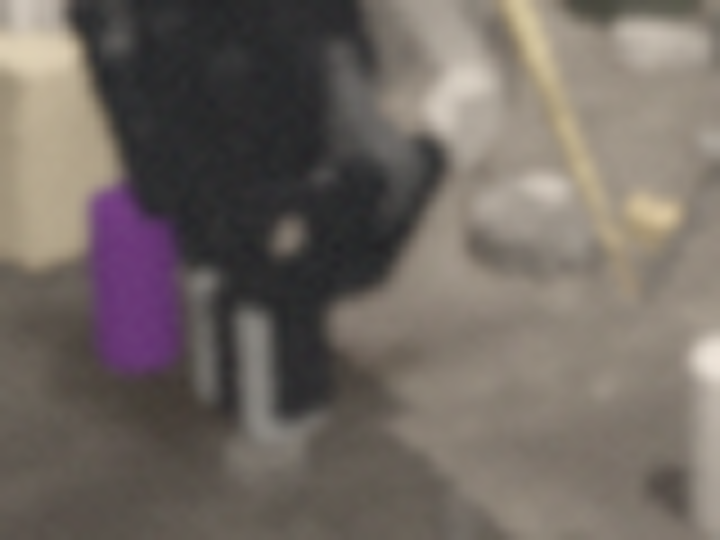

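>>> apply_moves([
  [0.8,0,0,-0.5,0],
  [0.8,0,0,-1,0],
  [0.8,0,0,-1.5,0],
  [0.8,0,0,-2,0],
  [0.8,0,0,-2,0],
  [0.8,0,0,-2,0],
  [0.8,0,0,-1,0],
  [0.8,0,0,0,0],
  [0.8,0,0,0,0],
])

```text
time_s: 18.7
eef_pos: [678.4, 65.7, 126.6]
ee_rot: [0.0, 0.707, 0.707, 0.0]
force: [0.3, -0.4, -0.3]
grip_width: 0.124
```

```bash
python3 -c "
from h import *
import cv2
go(469,-173.5,120)
ims=ctrl.capture('scene')[100:200,245:365,::-1]
cv2.imwrite('pics/s12.png',cv2.resize(ims,None,fx=6,fy=6,interpolation=cv2.INTER_CUBIC))"
```

```text
t 18.70 pos [678.4  65.7 126.6] yaw 89.94 tiltz [ 0. -0. -1.] F [ 0.3 -0.4 -0.3] w 0.124 tip 11.0
tool d cm [-23.94 -20.91   0.66] roll -0.001
```

View pics/s12.png

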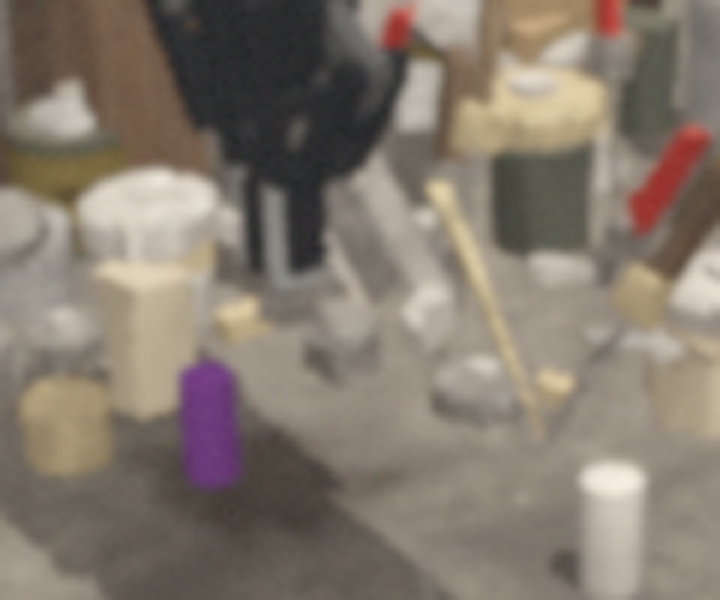

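>>> apply_moves([
  [0.8,-1.2,-1,0,0],
  [0.8,-2.4,-2,0,0],
  [0.8,-2.4,-2.1,0,0],
  [0.8,-2.4,-2.1,0,0],
  [0.8,-2.4,-2.1,0,0],
  [0.8,-2.4,-2.1,0,0],
  [0.8,-2.4,-2.1,0,0],
  [0.8,-2.4,-2.1,0,0],
  [0.8,-2.4,-2.1,0,0],
  [0.8,-2.3,-2.1,0,0],
  [0.8,-1.2,-1.1,0,0],
  [0.8,0,0,0,0],
])

```text
time_s: 19.75
eef_pos: [467.1, -174.8, 125.7]
ee_rot: [-0.001, 0.709, 0.706, -0.0]
force: [0.8, 0.4, -0.0]
grip_width: 0.121
```

```bash
python3 -c "
from h import *
import cv2
go(469,-173.5,30)
ims=ctrl.capture('scene')[110:250,300:480,::-1]
cv2.imwrite('pics/s13.png',cv2.resize(ims,None,fx=4,fy=4,interpolation=cv2.INTER_CUBIC))
ims=ctrl.capture('top')[200:320,280:480,::-1]
cv2.imwrite('pics/t13.png',cv2.resize(ims,None,fx=4,fy=4,interpolation=cv2.INTER_CUBIC))"
```

```text
t 19.75 pos [ 467.1 -174.8  125.7] yaw 89.75 tiltz [-0.002  0.001 -1.   ] F [ 0.8  0.4 -0. ] w 0.121 tip 11.0
tool d cm [0.12 0.22 9.57] roll -0.004
```

View pics/s13.png

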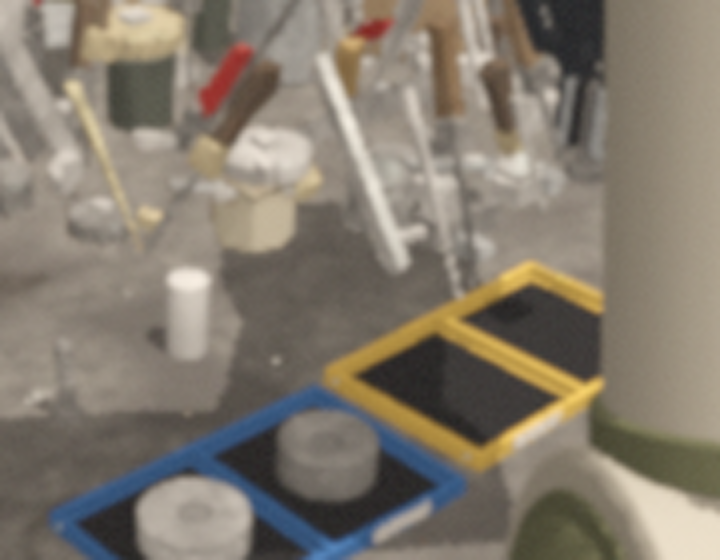

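View pics/t13.png

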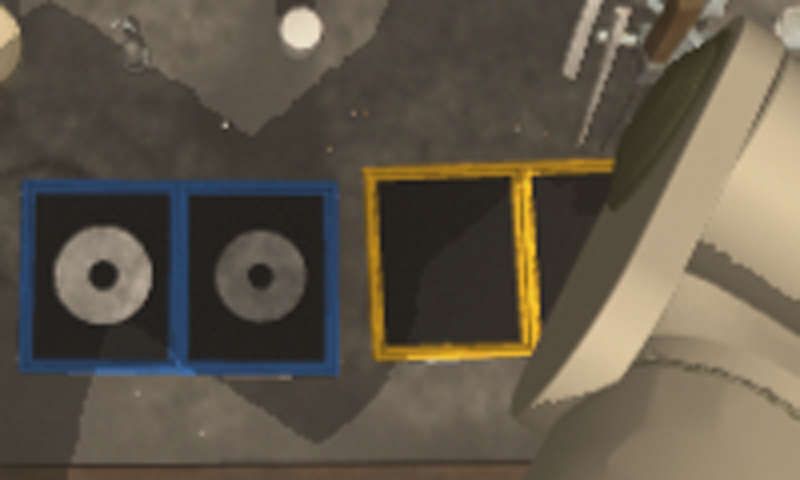

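>>> apply_moves([
  [0.8,0.1,0.2,1.5,0],
  [0.8,0,0,2,0],
  [0.8,0,0,2,0],
  [0.8,0,0,1.5,0],
  [0.8,0,0,1,0],
  [0.8,0,0,0.6,0],
  [0.8,0,0,0.3,0],
  [0.8,0,0,0,0],
  [0.8,0,0,0,0],
])

```text
time_s: 20.6
eef_pos: [471.7, -172.1, 38.3]
ee_rot: [0.0, 0.707, 0.707, 0.0]
force: [0.2, -0.5, -0.2]
grip_width: 0.126
```

>>> apply_moves([
  [0.8,-0.1,-0.2,0.4,0],
  [0.8,0,0,0.2,0],
  [0.8,0,0,0.1,0],
  [0.8,0,0,0,0],
  [0.8,0,0,0,0],
])

```text
time_s: 21.02
eef_pos: [469.3, -173.2, 30.9]
ee_rot: [0.0, 0.708, 0.707, 0.0]
force: [0.0, -0.9, -0.2]
grip_width: 0.129
```

>>> apply_moves([
  [0.8,0,0,0.1,0],
  [0.8,0,0,0,0],
])

```text
time_s: 21.18
eef_pos: [469.4, -173.2, 30.2]
ee_rot: [0.0, 0.707, 0.707, 0.0]
force: [-2.0, -0.1, 4.4]
grip_width: 0.128
```

>>> apply_moves([
  [0.8,0,0,-0.03,0],
  [1.6,0,0,0,0],
  [2.4,0,0,0,0],
  [3.2,0,0,0,0],
  [3.5,0,0,0,0],
  [3.5,0,0,0,0],
  [3.5,0,0,-1,0],
  [3.5,0,0,-1.5,0],
  [3.5,0,0,-2,0],
  [3.5,0,0,-2,0],
  [3.5,0,0,-2,0],
  [3.5,0,0,0,0],
])

```text
time_s: 22.18
eef_pos: [470.7, -174.0, 119.2]
ee_rot: [0.003, 0.707, 0.707, 0.001]
force: [0.0, -0.6, 1.1]
grip_width: 0.405
```

```bash
python3 -c "
from h import *
go(579.5,82,120)"
```

```text
t 22.18 pos [ 470.7 -174.   119.2] yaw 89.95 tiltz [ 0.006 -0.004 -1.   ] F [ 0.  -0.6  1.1] w 0.405 tip 11.0
tool d cm [25.61 10.86 -0.11] roll -0.001
```

>>> apply_moves([
  [3.5,1.3,0.5,-0.2,0],
  [3.5,2.6,1.1,0,0],
  [3.5,2.6,1.1,0,0],
  [3.5,2.6,1.1,0,0],
  [3.5,2.6,1.1,0,0],
  [3.5,2.6,1.1,0,0],
  [3.5,2.6,1.1,0,0],
  [3.5,2.6,1.1,0,0],
  [3.5,2.6,1.1,0,0],
  [3.5,2.3,1.0,0,0],
  [3.5,1.2,0.5,0,0],
  [3.5,0,0,0,0],
])

```text
time_s: 23.18
eef_pos: [577.7, 84.7, 116.8]
ee_rot: [-0.0, 0.707, 0.708, 0.0]
force: [0.3, -0.0, 0.3]
grip_width: 0.412
```

```bash
python3 -c "
from h import *
import cv2
go(579.5,82,22)
ims=ctrl.capture('scene')[140:260,290:470,::-1]
cv2.imwrite('pics/s14.png',cv2.resize(ims,None,fx=4,fy=4,interpolation=cv2.INTER_CUBIC))
ims=ctrl.capture('top')[190:310,280:480,::-1]
cv2.imwrite('pics/t14.png',cv2.resize(ims,None,fx=4,fy=4,interpolation=cv2.INTER_CUBIC))"
```

```text
t 23.18 pos [577.7  84.7 116.8] yaw 90.09 tiltz [-0.  0. -1.] F [ 0.3 -0.   0.3] w 0.412 tip 11.0
tool d cm [-0.28  0.18  9.48] roll 0.002
```

View pics/s14.png

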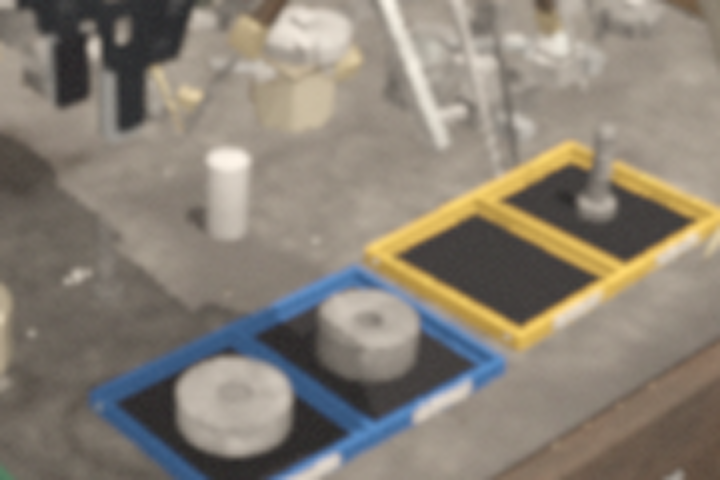

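View pics/t14.png

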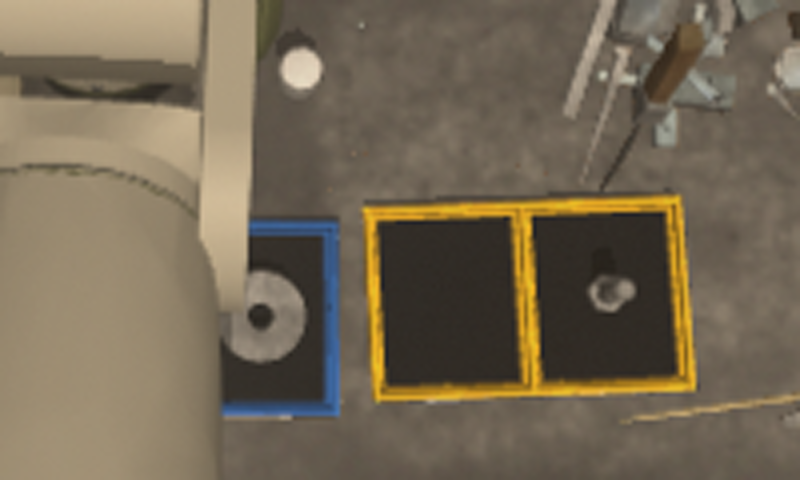

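```bash
python3 -c "
from h import *
import cv2
ims=ctrl.capture('scene')[180:225,290:350,::-1]
ims=cv2.convertScaleAbs(ims,alpha=2.2,beta=-60)
cv2.imwrite('pics/s15.png',cv2.resize(ims,None,fx=12,fy=12,interpolation=cv2.INTER_CUBIC))
for z in(0,7,46): print(proj('scene',(579.5,82,z)))
im=cv2.imread('pics/top0.png')[195:225,295:335]
cv2.imwrite('pics/t15.png',cv2.resize(cv2.convertScaleAbs(im,alpha=2,beta=-60),None,fx=15,fy=15,interpolation=cv2.INTER_CUBIC))
for z in(0,7,46): print(proj('top',(579.5,82,z)))
"
```

```text
[316.2806031  214.14681139]
[316.19538491 211.36174894]
[315.70664584 195.38899959]
[312.57159428 213.88140807]
[312.46072666 213.43448172]
[311.81653716 210.83764371]
```

View pics/s15.png

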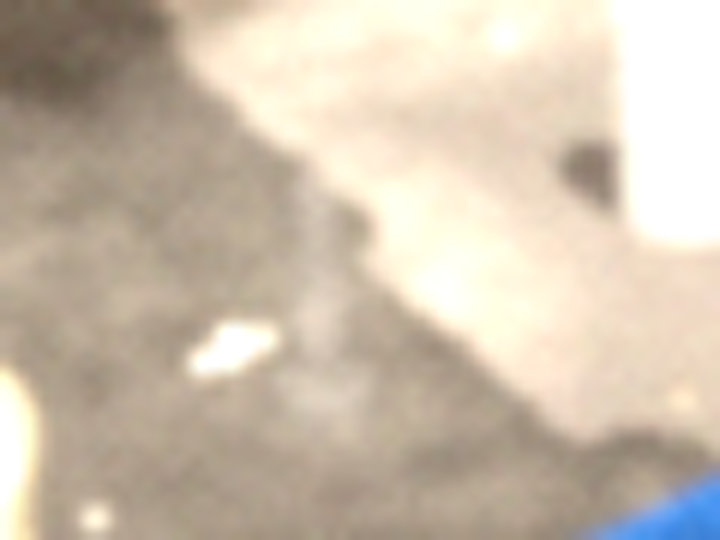

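View pics/t15.png

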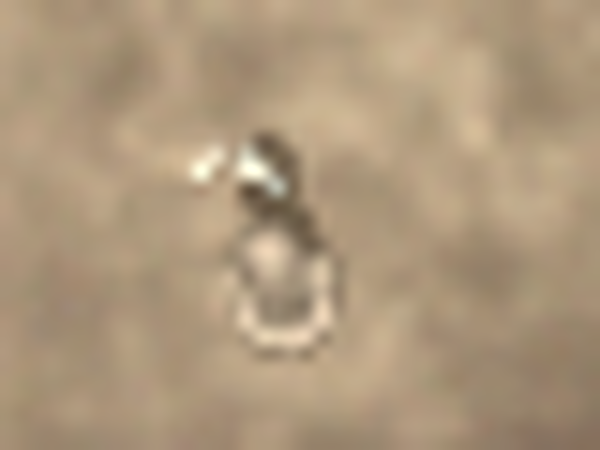

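>>> apply_moves([
  [3.5,-0.35,0.15,1,0],
  [3.5,0,0,1.5,0],
  [3.5,0,0,1.5,0],
  [3.5,0,0,0.5,0],
  [3.5,0,0,0,0],
  [3.5,0,0,0,0],
])

```text
time_s: 23.83
eef_pos: [579.1, 78.7, 72.3]
ee_rot: [0.0, 0.708, 0.706, -0.0]
force: [-0.4, 0.1, 1.0]
grip_width: 0.412
```

```bash
python3 -c "
from h import *
import cv2
go(579,81.3,25)"
```

```text
t 23.83 pos [579.1  78.7  72.3] yaw 89.90 tiltz [ 0. -0. -1.] F [-0.4  0.1  1. ] w 0.412 tip 11.0
tool d cm [ 0.26 -0.01  4.73] roll -0.002
```

>>> apply_moves([
  [3.5,0.2,0,0,0],
  [3.5,0,0,1,0],
  [3.5,0,0,1.2,0],
  [3.5,0,0,1.2,0],
  [3.5,0,0,0.7,0],
  [3.5,0,0,0.4,0],
  [3.5,0,0,0,0],
  [3.5,0,0,0,0],
])

```text
time_s: 24.5
eef_pos: [579.1, 81.3, 27.0]
ee_rot: [-0.0, 0.707, 0.707, -0.0]
force: [0.0, 0.6, -0.7]
grip_width: 0.412
```

>>> apply_moves([
  [2.5,0,0,0,0],
  [2,0,0,0,0],
  [1.6,0,0,0,0],
  [1.2,0,0,0,0],
  [0.8,0,0,0,0],
  [0.6,0,0,0,0],
  [0.6,0,0,0,0],
  [0.6,0,0,0,0],
])

```text
time_s: 25.17
eef_pos: [579.2, 81.3, 27.4]
ee_rot: [0.0, 0.707, 0.707, 0.0]
force: [1.4, 0.7, 2.9]
grip_width: 0.101
```

```bash
python3 -c "
from h import *
import cv2
go(579,81.3,25)
ims=ctrl.capture('scene')[160:225,280:360,::-1]
ims=cv2.convertScaleAbs(ims,alpha=1.8,beta=-30)
cv2.imwrite('pics/s16.png',cv2.resize(ims,None,fx=9,fy=9,interpolation=cv2.INTER_CUBIC))
"
```

```text
t 25.17 pos [579.2  81.3  27.4] yaw 89.94 tiltz [ 0.001 -0.    -1.   ] F [1.4 0.7 2.9] w 0.101 tip 11.0
tool d cm [ 0.   -0.03  0.24] roll -0.001
```

View pics/s16.png

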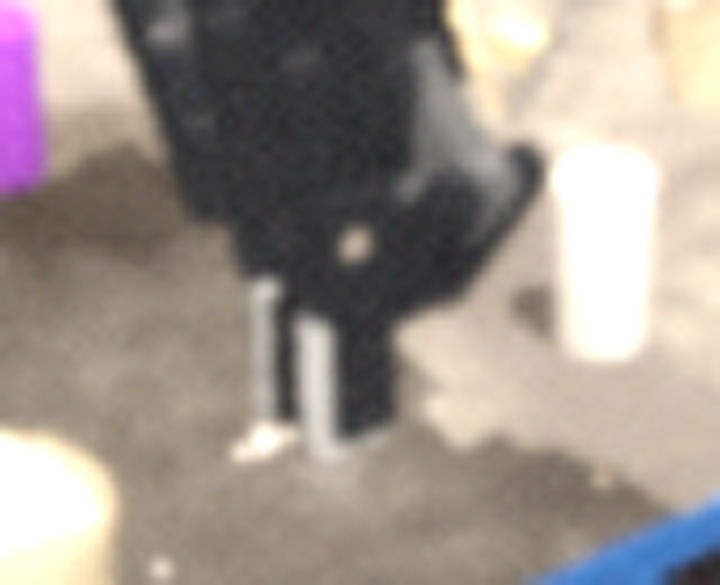

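>>> apply_moves([
  [0.6,0,0,-0.5,0],
  [0.6,0,0,-1,0],
  [0.6,0,0,-1.5,0],
  [0.6,0,0,-2,0],
  [0.6,0,0,-2,0],
  [0.6,0,0,-2,0],
  [0.6,0,0,-1,0],
  [0.6,0,0,0,0],
  [0.6,0,0,0,0],
])

```text
time_s: 25.97
eef_pos: [578.8, 81.3, 126.9]
ee_rot: [-0.0, 0.707, 0.707, -0.0]
force: [0.2, 0.2, -1.1]
grip_width: 0.101
```

```bash
python3 -c "
from h import *
import cv2
go(466,-90,120)
ims=ctrl.capture('scene')[120:225,260:380,::-1]
ims=cv2.convertScaleAbs(ims,alpha=1.5,beta=-10)
cv2.imwrite('pics/s17.png',cv2.resize(ims,None,fx=5,fy=5,interpolation=cv2.INTER_CUBIC))
"
```

```text
t 25.97 pos [578.8  81.3 126.9] yaw 89.94 tiltz [-0.  0. -1.] F [ 0.2  0.2 -1.1] w 0.101 tip 11.0
tool d cm [-17.14 -11.26   0.69] roll -0.001
```

View pics/s17.png

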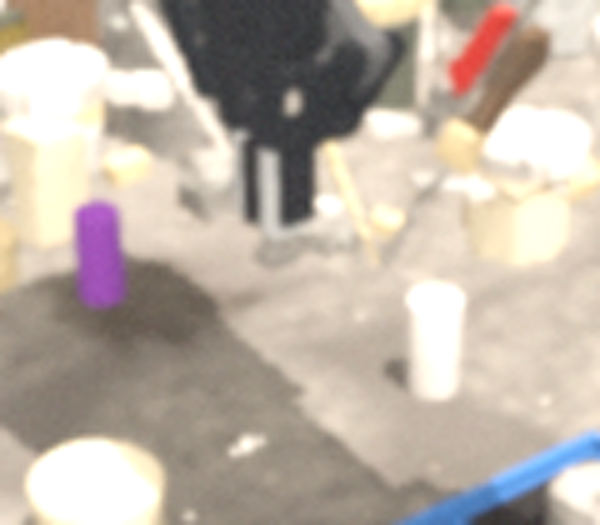

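Bolt is held, head showing under the tips (crop 275,255). To the yellow +y bay.

>>> apply_moves([
  [0.6,-0.9,-0.6,0,0],
  [0.6,-2,-1.3,0,0],
  [0.6,-2.2,-1.4,0,0],
  [0.6,-2.4,-1.6,0,0],
  [0.6,-2.4,-1.6,0,0],
  [0.6,-2.4,-1.6,0,0],
  [0.6,-2.2,-1.4,0,0],
  [0.6,-1.6,-1.1,0,0],
  [0.6,-1.0,-0.6,0,0],
  [0.6,0,0,0,0],
  [0.6,0,0,0,0],
])

```text
time_s: 26.93
eef_pos: [466.2, -89.9, 126.5]
ee_rot: [-0.001, 0.708, 0.706, -0.0]
force: [-0.3, 0.4, -0.4]
grip_width: 0.099
```

```bash
python3 -c "
from h import *
go(466,-90,30.4)"
```

```text
t 26.93 pos [466.2 -89.9 126.5] yaw 89.86 tiltz [-0.001  0.001 -1.   ] F [-0.3  0.4 -0.4] w 0.099 tip 11.0
tool d cm [-0.02 -0.01  9.61] roll -0.002
```

>>> apply_moves([
  [0.6,0,0,1.5,0],
  [0.6,0,0,2,0],
  [0.6,0,0,2,0],
  [0.6,0,0,1.5,0],
  [0.6,0,0,1,0],
  [0.6,0,0,0.7,0],
  [0.6,0,0,0.4,0],
  [0.6,0,0,0.2,0],
  [0.6,0,0,0,0],
  [0.6,0,0,0,0],
])

```text
time_s: 27.77
eef_pos: [467.1, -89.7, 34.6]
ee_rot: [0.0, 0.707, 0.707, 0.0]
force: [0.9, 1.3, 0.5]
grip_width: 0.1
```

>>> apply_moves([
  [0.6,0,0,0.25,0],
  [0.6,0,0,0.1,0],
  [0.6,0,0,0,0],
  [0.6,0,0,0,0],
])

```text
time_s: 28.1
eef_pos: [466.9, -89.6, 30.7]
ee_rot: [0.0, 0.707, 0.707, 0.0]
force: [-0.3, -0.9, 0.5]
grip_width: 0.104
```

>>> apply_moves([
  [0.6,0,0,0.1,0],
  [0.6,0,0,0,0],
])

```text
time_s: 28.27
eef_pos: [467.1, -89.7, 30.3]
ee_rot: [0.0, 0.707, 0.707, 0.0]
force: [-2.1, 1.9, 8.0]
grip_width: 0.104
```

>>> apply_moves([
  [0.6,0,0,-0.05,0],
  [1.5,0,0,0,0],
  [2.4,0,0,0,0],
  [3.2,0,0,0,0],
  [3.5,0,0,0,0],
  [3.5,0,0,0,0],
  [3.5,0,0,-1,0],
  [3.5,0,0,-1.5,0],
  [3.5,0,0,-2,0],
  [3.5,0,0,-2,0],
  [4.5,0,0,-2,0],
  [4.5,0,0,0,0],
])

```text
time_s: 29.27
eef_pos: [468.4, -90.2, 119.1]
ee_rot: [0.003, 0.707, 0.707, 0.001]
force: [1.4, -0.7, 0.8]
grip_width: 0.526
```

```bash
python3 -c "
from h import *
go(588.5,-9,120)"
```

```text
t 29.27 pos [468.4 -90.2 119.1] yaw 89.95 tiltz [ 0.006 -0.003 -1.   ] F [ 1.4 -0.7  0.8] w 0.526 tip 11.0
tool d cm [ 8.13 12.   -0.04] roll -0.001
```

>>> apply_moves([
  [4.5,0.7,1,0,0],
  [4.5,1.6,2.4,0,0],
  [4.5,1.6,2.4,0,0],
  [4.5,1.6,2.4,0,0],
  [4.5,1.4,2,0,0],
  [4.5,0.8,1.3,0,0],
  [4.5,0.4,0.5,0,0],
  [4.5,0,0,0,0],
  [4.5,0,0,0,0],
])

```text
time_s: 30.02
eef_pos: [586.4, -8.6, 114.4]
ee_rot: [-0.001, 0.707, 0.707, -0.0]
force: [0.2, -1.2, 0.3]
grip_width: 0.527
```

```bash
python3 -c "
from h import *
import cv2
go(588.5,-9,22)
ims=ctrl.capture('scene')[140:260,290:470,::-1]
cv2.imwrite('pics/s18.png',cv2.resize(ims,None,fx=4,fy=4,interpolation=cv2.INTER_CUBIC))
ims=ctrl.capture('top')[190:310,280:480,::-1]
cv2.imwrite('pics/t18.png',cv2.resize(ims,None,fx=4,fy=4,interpolation=cv2.INTER_CUBIC))"
```

```text
t 30.02 pos [586.4  -8.6 114.4] yaw 89.96 tiltz [-0.002  0.    -1.   ] F [ 0.2 -1.2  0.3] w 0.527 tip 11.0
tool d cm [-0.05  0.23  9.24] roll -0.001
```

View pics/s18.png

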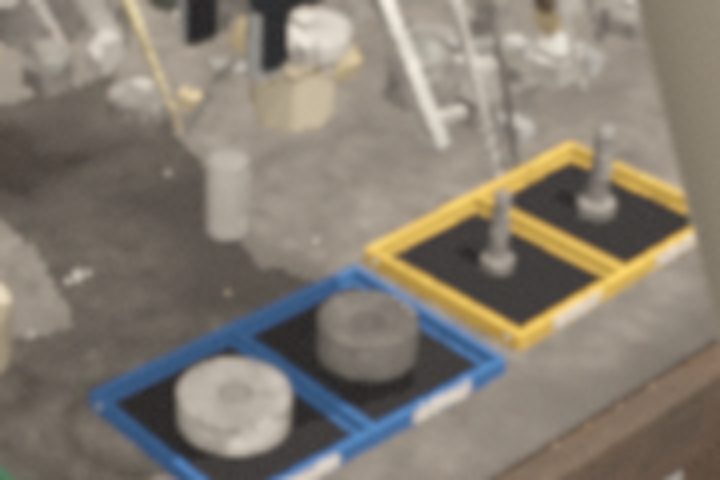

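View pics/t18.png

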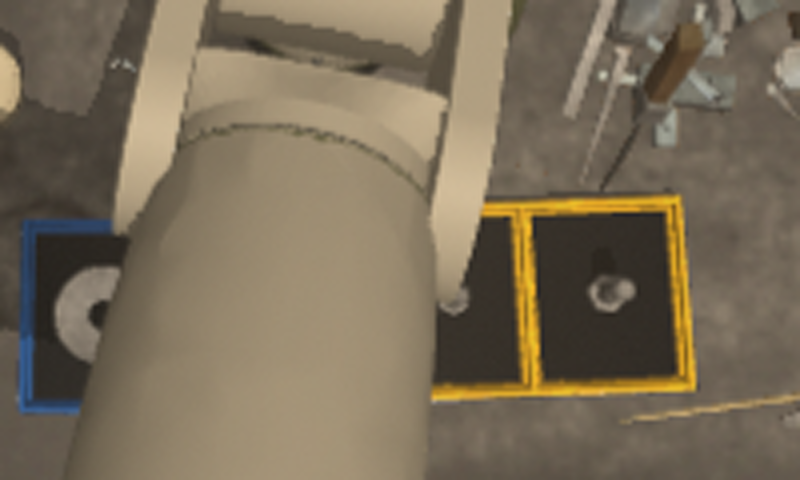

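Both bolts stand on their heads in separate bays (s18: 497,260 and 597,205). Now the stub.

>>> apply_moves([
  [4.5,0,0.2,1.5,0],
  [4.5,0,0,2,0],
  [4.5,0,0,2,0],
  [4.5,0,0,1.5,0],
  [4.5,0,0,1,0],
  [4.5,0,0,0.8,0],
  [4.5,0,0,0.4,0],
  [4.5,0,0,0,0],
  [4.5,0,0,0,0],
])

```text
time_s: 30.87
eef_pos: [589.2, -8.9, 23.7]
ee_rot: [0.0, 0.708, 0.707, 0.0]
force: [-0.5, -0.5, 1.3]
grip_width: 0.53
```

>>> apply_moves([
  [3.5,0,0,0,0],
  [3,0,0,0,0],
  [2.6,0,0,0,0],
  [2.2,0,0,0,0],
  [1.8,0,0,0,0],
  [1.8,0,0,0,0],
  [1.8,0,0,0,0],
  [1.8,0,0,0,0],
], squeeze=45)

```text
time_s: 31.53
eef_pos: [588.8, -8.7, 23.5]
ee_rot: [-0.0, 0.707, 0.707, -0.0]
force: [-2.7, 0.1, 4.6]
grip_width: 0.247
```

```bash
python3 -c "
from h import *
import cv2
go(588.5,-9,22)
ims=ctrl.capture('scene')[140:220,300:400,::-1]
cv2.imwrite('pics/s19.png',cv2.resize(ims,None,fx=6,fy=6,interpolation=cv2.INTER_CUBIC))"
```

```text
t 31.53 pos [588.8  -8.7  23.5] yaw 89.95 tiltz [-0. -0. -1.] F [-2.7  0.1  4.6] w 0.247 tip 11.0
tool d cm [-0.03 -0.03  0.15] roll -0.001
```

View pics/s19.png

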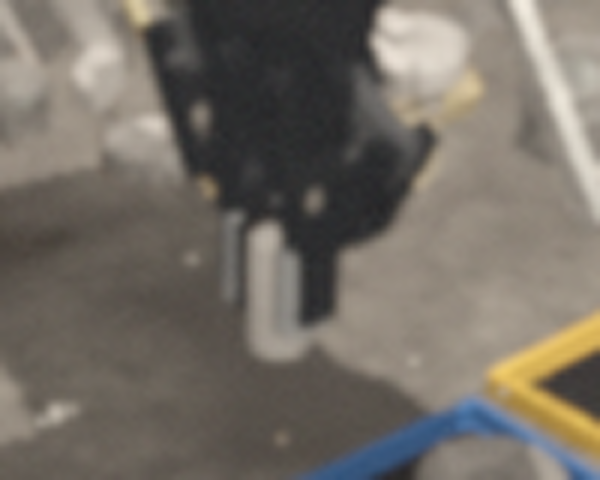

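>>> apply_moves([
  [1.8,0,0,-0.5,0],
  [1.8,0,0,-1,0],
  [1.8,0,0,-1.5,0],
  [1.8,0,0,-2,0],
  [1.8,0,0,-2,0],
  [1.8,0,0,-2,0],
  [1.8,0,0,-1,0],
  [1.8,0,0,0,0],
  [1.8,0,0,0,0],
])

```text
time_s: 32.33
eef_pos: [588.8, -8.7, 123.0]
ee_rot: [0.0, 0.707, 0.707, 0.0]
force: [-0.9, 0.0, -1.7]
grip_width: 0.244
```

```bash
python3 -c "
from h import *
go(453,248.6,120)"
```

```text
t 32.33 pos [588.8  -8.7 123. ] yaw 89.94 tiltz [ 0.  0. -1.] F [-0.9  0.  -1.7] w 0.244 tip 11.0
tool d cm [ 25.72 -13.61   0.29] roll -0.001
```

>>> apply_moves([
  [1.8,1.2,-0.6,0,0],
  [1.8,2.3,-1.2,0,0],
  [1.8,2.6,-1.4,0,0],
  [1.8,2.6,-1.4,0,0],
  [1.8,2.6,-1.4,0,0],
  [1.8,2.6,-1.4,0,0],
  [1.8,2.6,-1.4,0,0],
  [1.8,2.6,-1.4,0,0],
  [1.8,2.6,-1.4,0,0],
  [1.8,2.6,-1.2,0,0],
  [1.8,1.4,-0.8,0,0],
  [1.8,0,0,0,0],
])

```text
time_s: 33.33
eef_pos: [450.4, 251.0, 121.9]
ee_rot: [-0.001, 0.706, 0.708, -0.001]
force: [0.2, 0.1, -1.3]
grip_width: 0.241
```

```bash
python3 -c "
from h import *
import cv2
go(453,248.6,26.5)
ims=ctrl.capture('scene')[140:320,200:440,::-1]
cv2.imwrite('pics/s20.png',cv2.resize(ims,None,fx=3,fy=3,interpolation=cv2.INTER_CUBIC))"
```

```text
t 33.33 pos [450.4 251.  121.9] yaw 90.15 tiltz [-0.003 -0.    -1.   ] F [ 0.2  0.1 -1.3] w 0.241 tip 11.0
tool d cm [-0.24  0.29  9.54] roll 0.003
```

View pics/s20.png

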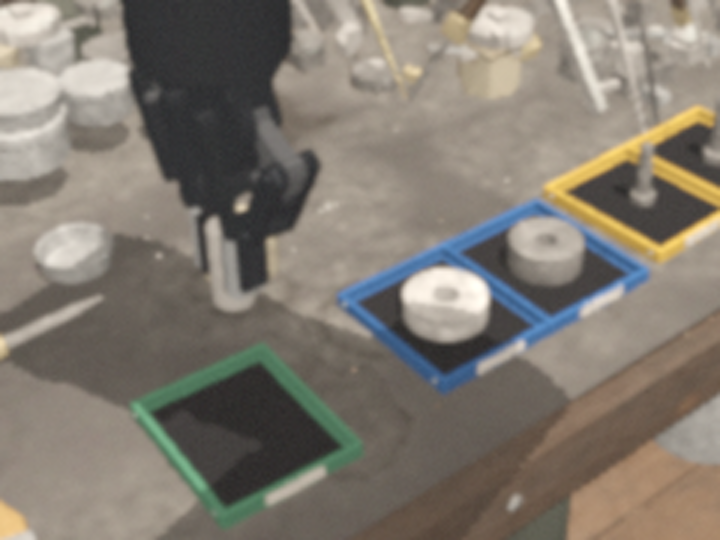

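>>> apply_moves([
  [1.8,-0.2,0.2,1.5,0],
  [1.8,0,0,2,0],
  [1.8,0,0,2,0],
  [1.8,0,0,1.5,0],
  [1.8,0,0,1,0],
  [1.8,0,0,0.6,0],
  [1.8,0,0,0.4,0],
  [1.8,0,0,0.1,0],
  [1.8,0,0,0,0],
  [1.8,0,0,0,0],
])

```text
time_s: 34.22
eef_pos: [455.5, 246.5, 32.7]
ee_rot: [0.0, 0.707, 0.707, 0.001]
force: [0.4, 0.5, -1.5]
grip_width: 0.246
```

>>> apply_moves([
  [1.8,0.2,-0.2,0.3,0],
  [1.8,0,0,0.2,0],
  [1.8,0,0,0.05,0],
  [1.8,0,0,0,0],
  [1.8,0,0,0,0],
])

```text
time_s: 34.63
eef_pos: [453.2, 248.4, 26.6]
ee_rot: [0.0, 0.707, 0.707, 0.0]
force: [0.0, -0.6, -0.8]
grip_width: 0.242
```

>>> apply_moves([
  [1.8,0,0,0.1,0],
  [1.8,0,0,0,0],
])

```text
time_s: 34.8
eef_pos: [453.3, 248.5, 26.5]
ee_rot: [0.0, 0.707, 0.707, 0.0]
force: [-4.0, -0.3, 9.5]
grip_width: 0.245
```

>>> apply_moves([
  [1.8,0,0,-0.08,0],
  [2.4,0,0,0,0],
  [3.2,0,0,0,0],
  [4,0,0,0,0],
  [4.5,0,0,0,0],
  [4.5,0,0,0,0],
  [4.5,0,0,-1,0],
  [4.5,0,0,-1.5,0],
  [4.5,0,0,-2,0],
  [4.5,0,0,-2,0],
  [4.5,0,0,-2,0],
  [4.5,0,0,-2,0],
])

```text
time_s: 35.8
eef_pos: [453.1, 248.4, 133.1]
ee_rot: [0.0, 0.707, 0.707, 0.0]
force: [-0.8, 0.8, 0.0]
grip_width: 0.527
```

>>> apply_moves([
  [4.5,-2.5,0,-2.5,0],
  [4.5,-2.5,0,-2.5,0],
  [4.5,-2.5,0,-2,0],
  [4.5,-2.5,0,0,0],
  [4.5,-2.5,0,0,0],
  [4.5,-2.5,0,0,0],
  [4.5,-2.5,0,0,0],
  [4.5,-2.5,0,0,0],
  [4.5,-2.5,0,0,0],
  [4.5,-1,0,0,0],
  [4.5,0,0,0,0],
  [4.5,0,0,0,0],
])

```text
time_s: 36.8
eef_pos: [452.9, 13.7, 201.8]
ee_rot: [0.0, 0.708, 0.706, 0.0]
force: [-0.5, 0.5, 0.1]
grip_width: 0.527
```

```bash
python3 -c "
from h import *
import cv2
go(453,248.6,120)
cv2.imwrite('pics/s21.png',cv2.resize(ctrl.capture('scene')[120:320,200:460,::-1],None,fx=3,fy=2.9,interpolation=cv2.INTER_CUBIC))
cv2.imwrite('pics/t21.png',cv2.resize(ctrl.capture('top')[120:320,200:466,::-1],None,fx=3,fy=2.9,interpolation=cv2.INTER_CUBIC))"
```

```text
t 36.80 pos [452.9  13.7 201.8] yaw 89.89 tiltz [ 0.  0. -1.] F [-0.5  0.5  0.1] w 0.527 tip 11.0
tool d cm [23.49 -0.04  8.18] roll -0.002
```

View pics/s21.png

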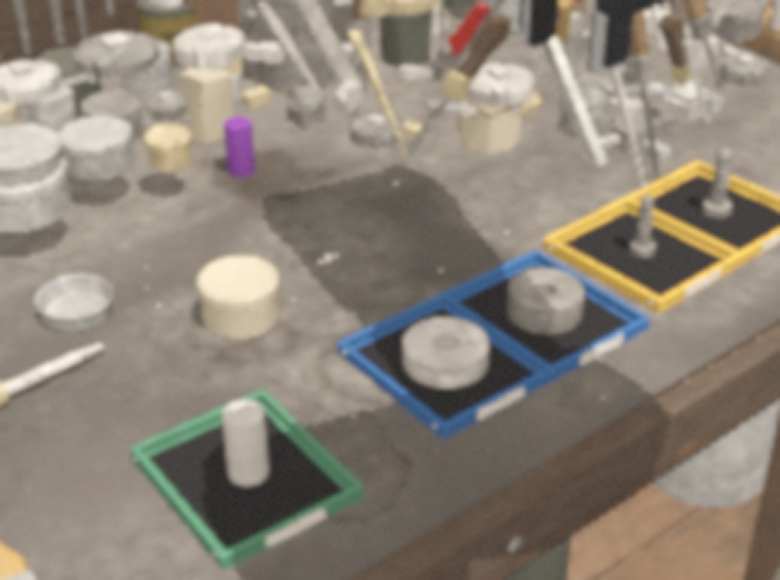

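View pics/t21.png

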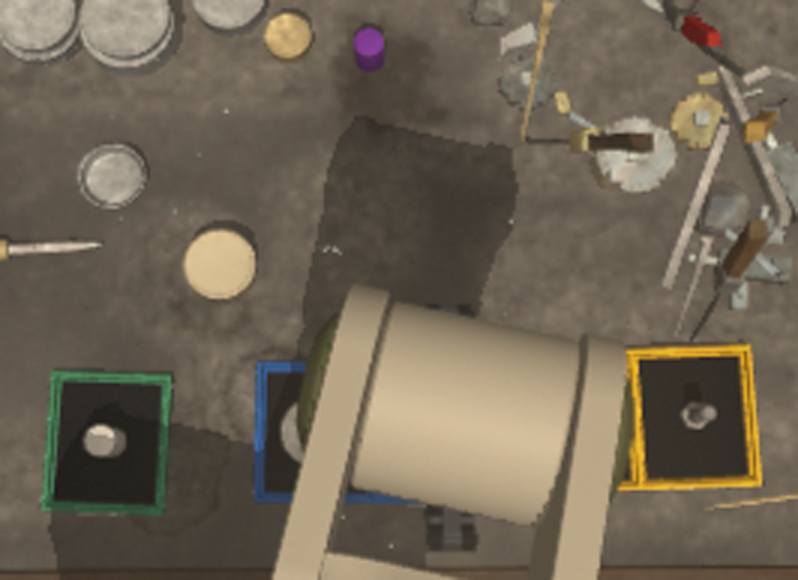

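```bash
python3 -c "
from h import *
print(ctrl.finish_job())"
```

```text
the job is handed in; nothing more can be done
None
```

I sorted all five parts and handed the job in at about 37 s of the 106 s allowed. The order was dark cutter, bright cutter, long bolt, short bolt, bar stub.

- **Parts:** the last pictures show the cutters flat in separate blue bays and both bolts standing on their heads in separate yellow bays. The stub is upright in the green tray.
- **Left alone:** the cream tin sits at the same pixel as at the start (273, 211). The purple look-alike has not visibly moved.
- **Forces and clearance:** the highest force reading was about 25 N, at the press into the blue tray. At hand-in the gripper was empty and about 190 mm above the bench.
- **What disagreed:** the gripper opening read 1.4–3.3 mm less than each part's known width. That did not matter, because the pictures and the weight on the wrist showed the heavier parts were held. One early top-view reading of the short bolt's tip was about 10 mm off; I re-read it in a closer crop before gripping.

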